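# Move the hub ring to the other swing hook and fold the empty one away

### The job

The orange hub ring hangs on the red hook of the hook board. Swing the folded blue hook fully out and hang the ring on it instead, so that it hangs freely at rest; and fold the emptied red hook flat against the board.

Things in the scene. Friction and masses are not known exactly. Their poses are not given: they have to be found in the camera images.
- hook_rack: Grey upright board on a foot plate, fixed: 320 mm wide (y), 14 mm thick, top edge 182 mm up. Origin on the work surface under the middle of its front face; x points into the board, away from the robot; y left, z up. Two level round hook bars (10 mm thick, axis 170 mm up) swing on upright pins at x, y = (-22, +110) mm red and (-22, -110) mm blue. Folded they point to the middle; out, to -x.
- red_hook (a joint): Angle of the red hook, at +y: 0 = flat along the board (stop), pointing to -y; 1.57 = out, square to it (stop). Opens clockwise from above. From pin to upturned end, a 14 mm round post, 100 mm; post top 205 mm above the surface, 23 mm above the board's top edge: push it there with shut fingers from behind, front or side. Friction (0.6 N at the post) holds any angle.
- blue_hook (a joint): Angle of the blue hook, at -y: 0 = flat along the board (stop), pointing to +y; 1.57 = out, square to it (stop). Opens anticlockwise from above. Otherwise the red one's mirror image: same post, lengths and friction. Folded, a 17 mm gap is left between bar and board.
- hub_ring: Loose orange plastic ring (wheel hub ring), 110 mm outside, 70 mm hole, 10 mm thick, 80 g. Origin at its centre, x along its axis. Hangs square on the red bar about midway: centre 30 mm below the bar's axis; the top of its 20 mm wide rim, free to grip from above, 25 mm above it. To pass over the 35 mm upturned end it must be lifted 35 to 55 mm.
Mind the look-alikes: they are no part of the job. Of the things shaped like the hub_ring, the orange one is meant.

How it is judged:
By the outcome, as a careful person would: the job done as asked, in the order asked, and still so for the second after the job is handed in, with the robot touching nothing.
It also fails if it takes over 59 s, if anything falls off the work surface, if the arm or the gripper's body presses on something with over 40 N, if the wrist force passes 120 N, or if a joint passes its speed limit or range.

### The arm

A 7-joint arm with a two-finger parallel gripper is mounted at the origin on a cart in front of the work surface, level with it; the furniture and walls round the work are solid. World frame = base frame: x ahead of the robot, y to its left, z up, the work surface at z = 0. Lengths are in m, angles in rad, forces in N, time in s.
With the tool pointing down it reaches from about 0.425 to 1.025 m from the base axis. Payload 9.4 kg.
Tool frame: the origin (TCP) lies midway between the tips of the shut fingers; the grasp point (between the pads) lies 19 mm behind it; z points along the fingers, y is the line along which they close (so a half turn about z gives the same grasp; the last joint's range is limited). The gripper opens to 85 mm and grips with 20 to 120 N. Pads are 22 mm wide; open, the fingers measure 114 mm over their backs; the gripper's body (76 mm by 85 mm) begins 54 mm behind the grasp point. The pads swing forward as they close: fully open they stand 13 mm farther back than shut.
Start: joints at [-1.394, 0.599, -0.003, 1.599, 0.002, 0.943, -0.08], TCP at [0.182, 0.702, 0.231] pointing down, gripper open.
Joint ranges: [-2.57, 2.57], [-0.35, 1.97], [-1.29, 1.29], [0.11, 2.56], [-1.05, 4.19], [0.11, 1.86], [-2.63, 2.63]. Speed limits (rad/s): [2.22, 2.22, 3.01, 3.01, 3.14, 3.14, 3.14].

### API

Orientations are given as a rotation vector (axis times angle).
In Python, from cell import ctrl gives the robot as it stands.
- The arm moves only by the tool step_arm, never from a script. Its arguments are lists of equal length, an entry for each row: "translation": the shift along the tool's x, y, z in m, a list of three; "rot": the turn, a rotation vector about the tool's x, y, z in degrees, a list of three; "fingers": the opening, from -1 (shut) to 1 (fully open). A call has 1 to 20 rows; each row is the pose to reach, as a shift and turn from the pose commanded when the call began, along the tool's axes at that moment; what a row does not reach only later rows make up. A row lasts 1/12 s, in which the tool goes at most 41.7 mm and 7.16 degrees, less where a joint would pass 70% of its speed; a pose out of reach is approached as far as the arm can. A call with a gripper value outside its range is refused whole. The fingers move at their own pace and stop on an object; the grip force is fixed at half the most. Time passes only in rows, so rows that repeat a pose let the fingers close. It gives the time, the measured TCP pose, the force, the opening and the grip force at its end, in the units of the state.
- ctrl.observe(): the state, without advancing time (a new reading comes with each control period).
- ctrl.camera(name): name is "scene" or "top" or "wrist"; returns a dict with "pixels" (400x640x3 uint8, red, green, blue), "range_z" (400x640 float32, m along the optical axis (not along the pixel's ray), 0 where there is no reading), "K" (3x3 intrinsics, pixels), "rvec" (rotation vector, rad) and "tvec" (3), from world to camera coordinates, as OpenCV has them. Camera axes: x right, y down, z forward; pixel columns grow to the right and rows downward; lengths in m; the calibration is good to about 2 mm. The wrist camera is an equidistant fisheye: a pixel r from the principal point sees the ray r / f radians off the axis. A picture is of the moment at which its call begins.
- ctrl.finish_job(): hands the job in; it is judged then, once.
The state is a dict: "t": time; "joints": joint angles; "joint_vel": joint speeds; "joint_efforts": joint torques, N m; "tool_pos": TCP position; "tcp_rot": TCP orientation; "contact_force": force on the tool from outside, world axes, zero at the start; "moment": the same for the moment, N m; "opening": opening from 0.0 (shut) to 1.0 (fully open); "finger_force": force on a finger pad.
Only numpy, scipy, OpenCV 4.12 (cv2) and the standard library are available. Lean on these libraries where they do the work, as an engineer would, in place of code of your own. Each camera call takes 0.05 s, during which the arm holds its last target. There are 200 camera calls.

## Working session

There is one attempt and no reset: what is moved stays moved. The work goes in short steps, Python scripts to look and compute and a tool call to move; the robot and the scene stay as the last step left them, time stands still between calls to the robot, and variables do not carry over. Pictures are saved under pics/ and viewed, at most 10 in all, crops included, and the job is handed in when it is done.

Besides the shell and the picture viewer there is one more tool, called after ">>>" as name(argument=value, ...), one argument or row to a line, values as JSON. step_arm: Moves the arm, as the interface text tells. Its arguments: {"type":"object","properties":{"translation":{"type":"array","items":{"type":"array","items":{"type":"number"}}},"rot":{"type":"array","items":{"type":"array","items":{"type":"number"}}},"fingers":{"type":"array","items":{"type":"number"}}},"required":["translation","rot","fingers"]}

```bash
mkdir -p pics; cat > h.py <<'E'
import numpy as np, cv2
from cell import ctrl
def cam(n):
    c=ctrl.camera(n); c['R']=cv2.Rodrigues(np.array(c['rvec'],float))[0]; c['t']=np.array(c['tvec'],float).ravel(); c['K']=np.array(c['K']); return c
def save(c,f): cv2.imwrite('pics/'+f,c['pixels'][:,:,::-1])
def world(c,uv,fish=False):
    # uv Nx2 -> world points from range
    uv=np.atleast_2d(uv); K=c['K']; z=c['range_z'][uv[:,1].astype(int),uv[:,0].astype(int)]
    p=np.c_[(uv[:,0]-K[0,2])/K[0,0],(uv[:,1]-K[1,2])/K[1,1],np.ones(len(uv))]
    if fish:
        r=np.hypot(p[:,0],p[:,1])+1e-9; s=np.tan(r)/r; p[:,:2]*=s[:,None]
    return (p*z[:,None]-c['t'])@c['R']
def plane(c,uv,zp):
    uv=np.atleast_2d(uv); K=c['K']
    p=np.c_[(uv[:,0]-K[0,2])/K[0,0],(uv[:,1]-K[1,2])/K[1,1],np.ones(len(uv))]
    d=p@c['R']; o=-c['R'].T@c['t']; return o+d*((zp-o[2])/d[:,2])[:,None]
E
python3 - <<'E'
from h import *
for n in ('scene','top'):
    c=cam(n); save(c,n+'0.png'); print(n,c['K'].tolist(),-c['R'].T@c['t'],(c['range_z']>0).mean())
o=ctrl.observe(); print(o)
E
```

```text
scene [[516.0691895120343, 0.0, 316.6805008735806], [0.0, 516.0691895120343, 191.3331356454356], [0.0, 0.0, 1.0]] [ 0.18526355 -0.53424682  0.84903245] 0.99585546875
top [[434.04512021721484, 0.0, 317.64370821466986], [0.0, 434.04512021721484, 196.51838586460354], [0.0, 0.0, 1.0]] [0.52992856 0.07097943 1.01240075] 0.99579296875
{'t': 0.1, 'joints': array([-1.39368218,  0.60006535, -0.00253973,  1.60003874,  0.001807  ,
        0.9428867 , -0.07978627]), 'joint_vel': array([ 0.00022573, -0.00167578,  0.0005616 , -0.0028147 , -0.00160852,
        0.00098196, -0.00127166]), 'joint_efforts': array([ 5.85836795e-03, -7.77997112e+01,  1.57053027e+00, -2.58629322e+01,
        1.27099434e-02,  5.57381412e-03,  9.35807464e-06]), 'tool_pos': array([0.18195812, 0.70137038, 0.23049272]), 'tcp_rot': array([-3.97501720e-01, -3.11630335e+00,  2.19216390e-03]), 'contact_force': array([-0.1572952 ,  0.34609316,  0.2207047 ]), 'moment': array([-0.002252  ,  0.01257636, -0.06380551]), 'finger_force': 0.0, 'opening': 1.0011781475040717}
```

View pics/scene0.png

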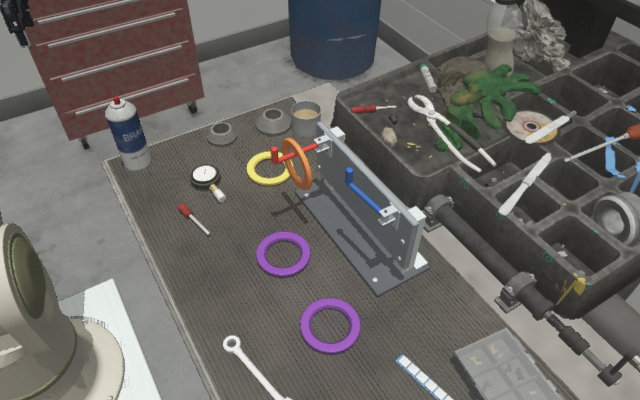

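View pics/top0.png

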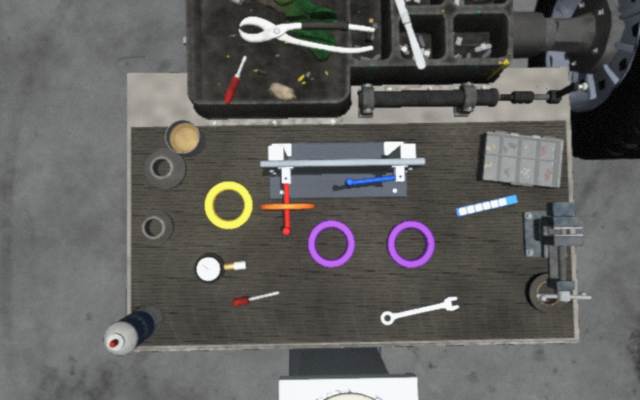

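Top view: image up is +x and left is +y. Candidates for the ring are orange, upright on the red bar (287,207); yellow, flat (228,205); purple, flat (331,244) and (411,244). I choose the orange one. The red hook is out with its post at (286,231). The blue hook is folded with its post near (349,183).

```bash
python3 - <<'E'
from h import *
cs={n:cam(n) for n in('scene','top')}
for n,c in cs.items():
    hsv=cv2.cvtColor(c['pixels'],cv2.COLOR_RGB2HSV); H,S,V=cv2.split(hsv)
    x0,x1,y0,y1=(240,440,110,300) if n=='scene' else (255,430,135,245)
    roi=np.zeros(H.shape,bool); roi[y0:y1,x0:x1]=1
    ms={'orange':(H>=7)&(H<18)&(S>170)&(V>100),'red':((H<4)|(H>176))&(S>170)&(V>90),'blue':(H>100)&(H<125)&(S>150)&(V>80)}
    for k,m in ms.items():
        v,u=np.nonzero(m&roi); P=world(c,np.c_[u,v])
        print(n,k,len(u),'lo',np.percentile(P,2,axis=0).round(4),'med',np.median(P,axis=0).round(4),'hi',np.percentile(P,98,axis=0).round(4))
        if k!='orange':
            T=P[P[:,2]>.19]; 
            if len(T): print('   post',len(T),T.mean(0).round(4),T.min(0).round(4),T.max(0).round(4))
            B=P[(P[:,2]>.165)&(P[:,2]<.18)]
            if len(B)>5:
                vx,vy,xx,yy=cv2.fitLine(B[:,:2].astype(np.float32),cv2.DIST_HUBER,0,.01,.01).ravel(); print('   bar dir deg',np.degrees(np.arctan2(vy,vx)),xx,yy,len(B))
    v,u=np.nonzero(roi); P=world(c,np.c_[u,v]); g=S[v,u]<60
    T=P[g&(abs(P[:,2]-.182)<.005)]
    T=T[(T[:,0]>.5)]
    r=cv2.minAreaRect((T[:,:2]*1000).astype(np.float32)); print(n,'board top',len(T),T.mean(0),r)
# crop
c=cs['scene']; cv2.imwrite('pics/crop.png',cv2.resize(c['pixels'][120:300,240:440,::-1],None,fx=3,fy=3,interpolation=cv2.INTER_CUBIC))
E
```

```text
Traceback (most recent call last):
IndexError: index -1 is out of bounds for axis 0 with size 0
```

```bash
cat > m.py <<'E'
from h import *
def measure(names=('scene','top'),crop=None):
  for n in names:
    c=cam(n)
    H,S,V=cv2.split(cv2.cvtColor(c['pixels'],cv2.COLOR_RGB2HSV))
    x0,x1,y0,y1=(225,440,110,300) if n=='scene' else (255,430,135,245)
    roi=np.zeros(H.shape,bool); roi[y0:y1,x0:x1]=1
    ms={'orange':(H>=7)&(H<18)&(S>150)&(V>80),'red':((H<5)|(H>175))&(S>150)&(V>70),'blue':(H>100)&(H<125)&(S>120)&(V>60)}
    for k,m in ms.items():
        v,u=np.nonzero(m&roi)
        if len(u)<5: print(n,k,len(u)); continue
        P=world(c,np.c_[u,v])
        print(n,k,len(u),'lo',np.percentile(P,2,axis=0).round(4),'med',np.median(P,axis=0).round(4),'hi',np.percentile(P,98,axis=0).round(4))
        if k!='orange':
            T=P[P[:,2]>.19]
            if len(T): print('   post',len(T),T.mean(0).round(4),T.min(0).round(4),T.max(0).round(4))
            B=P[(P[:,2]>.165)&(P[:,2]<.18)]
            if len(B)>5:
                vx,vy,xx,yy=cv2.fitLine(B[:,:2].astype(np.float32),cv2.DIST_HUBER,0,.01,.01).ravel(); print('   bar deg',np.degrees(np.arctan2(vy,vx)).round(1),xx,yy,len(B))
    v,u=np.nonzero(roi); P=world(c,np.c_[u,v]); g=S[v,u]<90
    T=P[g&(abs(P[:,2]-.182)<.006)]
    if len(T)>5:
        r=cv2.minAreaRect((T[:,:2]*1000).astype(np.float32)); print(n,'board top',len(T),T.mean(0),r)
    if crop and n=='scene': cv2.imwrite('pics/'+crop,cv2.resize(c['pixels'][y0:y1,x0:x1,::-1],None,fx=3,fy=3,interpolation=cv2.INTER_CUBIC))
if __name__=='__main__': measure(crop='crop.png')
E
python3 m.py
```

```text
scene orange 519 lo [0.526  0.0691 0.0991] med [0.541  0.1158 0.1467] hi [0.5485 0.1657 0.1942]
scene red 261 lo [0.4921 0.1157 0.106 ] med [0.5187 0.1204 0.1742] hi [0.7757 0.2445 0.2054]
   post 59 [0.4866 0.0973 0.222 ] [ 0.1853 -0.5342  0.1902] [0.5043 0.1268 0.849 ]
   bar deg 1.8 0.5400426 0.12040062 161
scene blue 322 lo [ 0.5815 -0.0825  0.1349] med [ 0.5899 -0.0217  0.1746] hi [0.6208 0.009  0.2053]
   post 68 [ 0.5745 -0.0149  0.2191] [ 0.1853 -0.5342  0.1903] [0.5934 0.0086 0.849 ]
   bar deg -84.0 0.5896635 -0.031675506 212
scene board top 1245 [ 0.62079768 -0.00418625  0.18082876] ((586.7103881835938, 13.039688110351562), (94.9143295288086, 319.1562805175781), 0.2384108453989029)
top orange 293 lo [ 0.5406  0.0715 -0.0029] med [0.5451 0.1224 0.1832] hi [0.5557 0.1751 0.1967]
top red 256 lo [ 0.4931  0.1187 -0.0015] med [0.5283 0.1252 0.1745] hi [0.5863 0.1422 0.2068]
   post 45 [0.5    0.1231 0.2222] [0.493  0.071  0.1949] [0.5299 0.1299 1.0124]
   bar deg 1.1 0.54615754 0.12477667 185
top blue 304 lo [ 0.5842 -0.085   0.0076] med [ 0.5937 -0.0377  0.174 ] hi [0.6147 0.011  0.2058]
   post 49 [0.5876 0.0072 0.2197] [ 5.299e-01 -3.000e-04  1.924e-01] [0.5958 0.071  1.0124]
   bar deg -84.0 0.594106 -0.04453662 216
top board top 1482 [0.62395374 0.01704708 0.18122689] ((612.7965698242188, 15.896255493164062), (45.352359771728516, 316.67657470703125), 0.07045023143291473)
```

View pics/crop.png

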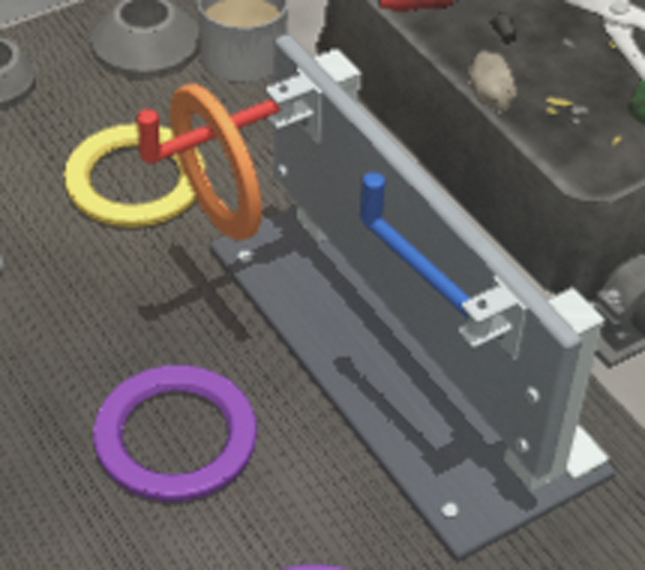

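The crop shows the orange ring upright on the red bar, with the blue hook folded. The bar, ring and post heights agree with the text: about 0.174, 0.195 and 0.205. Moving now.

>>> step_arm(
  translation=[
    [0,0,-0.04],
    [0,0,-0.08],
    [0,0,-0.12],
    [0,0,-0.13],
    [-0.6,-0.562,-0.13],
    [-0.6,-0.562,-0.13],
    [-0.6,-0.562,-0.13],
    [-0.6,-0.562,-0.13],
    [-0.6,-0.562,-0.13],
    [-0.6,-0.562,-0.13],
    [-0.6,-0.562,-0.13],
    [-0.6,-0.562,-0.13],
    [-0.6,-0.562,-0.13],
    [-0.6,-0.562,-0.13],
    [-0.6,-0.562,-0.13],
    [-0.6,-0.562,-0.13],
    [-0.6,-0.562,-0.13],
    [-0.6,-0.562,-0.13],
    [-0.6,-0.562,-0.13],
    [-0.6,-0.562,-0.13],
  ],
  rot=[
    [0,0,0],
    [0,0,0],
    [0,0,0],
    [0,0,0],
    [0,0,4],
    [0,0,8],
    [0,0,12],
    [0,0,16],
    [0,0,20],
    [0,0,24],
    [0,0,28],
    [0,0,33],
    [0,0,38],
    [0,0,43],
    [0,0,48],
    [0,0,53],
    [0,0,58],
    [0,0,63],
    [0,0,68],
    [0,0,73],
  ],
  fingers=[-1,-1,-1,-1,-1,-1,-1,-1,-1,-1,-1,-1,-1,-1,-1,-1,-1,-1,-1,-1],
)

```text
t: 1.97
tool_pos: [0.5393, 0.1366, 0.3616]
tcp_rot: [2.178, 2.264, 0.001]
contact_force: [0.6, -0.5, 0.0]
opening: 0.002
finger_force: 0.0
```

>>> step_arm(
  translation=[
    [-0.02,0.012,0],
    [-0.055,0.033,0],
    [-0.09,0.055,0],
    [-0.12,0.073,0],
    [-0.134,0.081,0],
    [-0.134,0.081,0.03],
    [-0.134,0.081,0.06],
    [-0.134,0.081,0.06],
  ],
  rot=[
    [0,0,2.2],
    [0,0,2.2],
    [0,0,2.2],
    [0,0,2.2],
    [0,0,2.2],
    [0,0,2.2],
    [0,0,2.2],
    [0,0,2.2],
  ],
  fingers=[-1,-1,-1,-1,-1,-1,-1,-1],
)

```text
t: 2.63
tool_pos: [0.6227, 0.0081, 0.2963]
tcp_rot: [-2.213, -2.222, 0.009]
contact_force: [-1.5, 0.9, -0.5]
opening: -0.001
finger_force: 0.0
```

```bash
python3 - <<'E'
from h import *
o=ctrl.observe(); print(o['tool_pos'],cv2.Rodrigues(o['tcp_rot'])[0].round(4).tolist(),o['joints'].round(3))
c=cam('wrist'); save(c,'w1.png'); print(c['K'],-c['R'].T@c['t'])
H,S,V=cv2.split(cv2.cvtColor(c['pixels'],cv2.COLOR_RGB2HSV))
for k,m in {'orange':(H>=7)&(H<18)&(S>150)&(V>80),'red':((H<5)|(H>175))&(S>150)&(V>70),'blue':(H>100)&(H<125)&(S>120)&(V>60)}.items():
    v,u=np.nonzero(m&(c['range_z']>0)); 
    if len(u)<5: continue
    P=world(c,np.c_[u,v],True); ok=(P[:,0]>.45)&(P[:,0]<.63)&(abs(P[:,1])<.2)&(P[:,2]>.16)&(P[:,2]<.215); P=P[ok]
    if len(P)<5: continue
    print(k,len(P),P.min(0).round(4),P.max(0).round(4)); T=P[P[:,2]>.19]; print('  top',len(T),T.mean(0).round(4) if len(T) else '')
E
```

```text
[0.62273105 0.00813495 0.29629745] [[-0.004, 1.0, -0.0076], [1.0, 0.004, -0.0007], [-0.0006, -0.0076, -1.0]] [-0.433  0.444  0.484  1.787 -0.243  0.977  0.154]
[[309.70691629   0.         326.10921071]
 [  0.         309.70691629 202.8668445 ]
 [  0.           0.           1.        ]] [0.62260539 0.0839713  0.43821599]
orange 1443 [0.5383 0.0753 0.16  ] [0.5646 0.1749 0.1959]
  top 441 [0.5447 0.1235 0.1926]
red 1181 [0.4913 0.1185 0.1694] [0.5868 0.1322 0.2066]
  top 278 [0.5    0.1246 0.2012]
blue 820 [ 0.5815 -0.067   0.1691] [0.5978 0.0135 0.206 ]
  top 270 [0.5882 0.0078 0.2019]
```

View pics/w1.png

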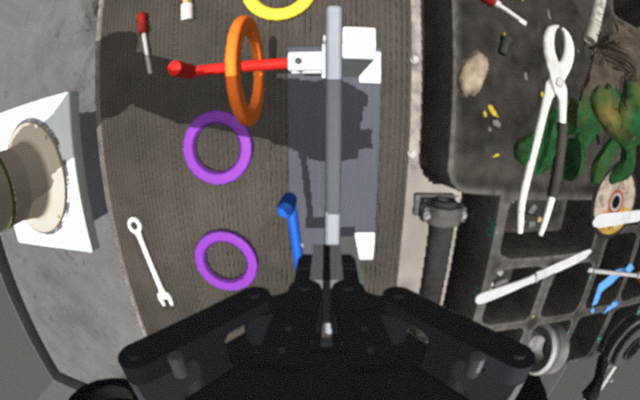

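The wrist view shows the blue post at (288,203), just -x of the shut fingers at (327,270). The red post is at (178,68) and the orange ring at (243,70). Wrist depth puts the posts at (0.588, 0.008) and (0.500, 0.125), in agreement with the other views.

>>> step_arm(
  translation=[
    [0,0,0.035],
    [0,0,0.07],
    [0,0,0.1],
    [0,0,0.106],
    [0,0,0.106],
    [-0.001,-0.016,0.106],
    [-0.001,-0.033,0.106],
    [-0.004,-0.05,0.106],
    [-0.01,-0.067,0.106],
    [-0.015,-0.075,0.106],
    [-0.02,-0.082,0.106],
    [-0.0325,-0.096,0.106],
    [-0.048,-0.108,0.106],
    [-0.057,-0.113,0.106],
    [-0.066,-0.117,0.106],
    [-0.073,-0.119,0.106],
    [-0.078,-0.12,0.106],
    [-0.082,-0.1215,0.106],
    [-0.084,-0.1215,0.106],
  ],
  rot=[
    [0,0,0],
    [0,0,0],
    [0,0,0],
    [0,0,0],
    [0,0,0],
    [0,0,0],
    [0,0,0],
    [0,0,0],
    [0,0,0],
    [0,0,0],
    [0,0,0],
    [0,0,0],
    [0,0,0],
    [0,0,0],
    [0,0,0],
    [0,0,0],
    [0,0,0],
    [0,0,0],
    [0,0,0],
  ],
  fingers=[-1,-1,-1,-1,-1,-1,-1,-1,-1,-1,-1,-1,-1,-1,-1,-1,-1,-1,-1],
)

```text
t: 4.27
tool_pos: [0.5039, -0.0768, 0.1955]
tcp_rot: [-2.216, -2.226, 0.0]
contact_force: [-0.8, 1.0, 0.8]
opening: 0.002
finger_force: 0.4
```

```bash
cat > w.py <<'E'
from h import *
def wr(f=None,zlo=.16):
    o=ctrl.observe(); print('tcp',o['tool_pos'].round(4),'F',o['contact_force'].round(2),'t',o['t'],o['opening'],o['finger_force']); print(cv2.Rodrigues(o['tcp_rot'])[0].round(3).tolist())
    c=cam('wrist')
    if f: save(c,f)
    H,S,V=cv2.split(cv2.cvtColor(c['pixels'],cv2.COLOR_RGB2HSV))
    for k,m in {'orange':(H>=7)&(H<18)&(S>150)&(V>80),'red':((H<5)|(H>175))&(S>150)&(V>70),'blue':(H>100)&(H<125)&(S>120)&(V>60)}.items():
        v,u=np.nonzero(m&(c['range_z']>0)); 
        if len(u)<5: continue
        P=world(c,np.c_[u,v],True); P=P[(P[:,0]>.4)&(P[:,0]<.65)&(abs(P[:,1])<.22)&(P[:,2]>zlo)&(P[:,2]<.26)]
        if len(P)<5: continue
        print(k,len(P),P.min(0).round(4),P.max(0).round(4)); T=P[P[:,2]>.19]; print('  top',len(T),T.mean(0).round(4) if len(T) else '')
        B=P[(P[:,2]>.165)&(P[:,2]<.18)]
        if k!='orange' and len(B)>20:
            l=cv2.fitLine(B[:,:2].astype(np.float32),cv2.DIST_HUBER,0,.01,.01).ravel(); print('  bar deg',np.degrees(np.arctan2(l[1],l[0])).round(1),l[2:])
E
python3 - <<'E'
from w import *; wr()
from m import measure; measure(('top',))
E
```

```text
tcp [ 0.5039 -0.0768  0.1955] F [-0.85  1.    0.83] t 4.2667 0.0020011029307042075 0.3593786805868149
[[-0.004, 1.0, -0.0], [1.0, 0.004, 0.0], [0.0, -0.0, -1.0]]
blue 1576 [ 0.516  -0.0985  0.1679] [ 0.5917 -0.0679  0.2214]
  top 17 [ 0.5163 -0.0687  0.215 ]
  bar deg -0.1 [ 0.55977774 -0.09096527]
top orange 300 lo [ 0.5411  0.0735 -0.0022] med [0.545  0.123  0.1832] hi [0.5557 0.1749 0.1965]
top red 256 lo [ 0.4931  0.1186 -0.0018] med [0.5283 0.1251 0.1743] hi [0.5863 0.1425 0.2064]
   post 44 [0.4999 0.123  0.2227] [0.4931 0.071  0.1948] [0.5299 0.1299 1.0124]
   bar deg 0.9 0.5464396 0.124774344 184
top blue 44 lo [ 0.5732 -0.0978  0.1713] med [ 0.581  -0.0936  0.1739] hi [ 0.5888 -0.0899  0.1769]
   bar deg 2.6 0.58214647 -0.09360159 44
top board top 1470 [0.62393851 0.0170001  0.18121363] ((612.8204345703125, 15.6031494140625), (45.14043426513672, 317.11199951171875), 0.1331673413515091)
```

>>> step_arm(
  translation=[
    [-0.002,-0.001,0.002],
    [-0.004,-0.002,0.002],
    [-0.006,-0.002,0.002],
    [-0.007,-0.002,0.002],
    [-0.008,-0.002,0.002],
    [-0.008,-0.002,0.002],
    [-0.008,-0.002,0.002],
  ],
  rot=[
    [0,0,0],
    [0,0,0],
    [0,0,0],
    [0,0,0],
    [0,0,0],
    [0,0,0],
    [0,0,0],
  ],
  fingers=[-1,-1,-1,-1,-1,-1,-1],
)

```text
t: 4.95
tool_pos: [0.5031, -0.0779, 0.1932]
tcp_rot: [-2.206, -2.229, -0.007]
contact_force: [3.2, 23.4, 5.7]
opening: -0.0
finger_force: 11.6
```

>>> step_arm(
  translation=[
    [0.015,0,0],
    [0.03,0,-0.01],
    [0.04,0.005,-0.045],
    [0.06,0.015,-0.085],
    [0.1,0.03,-0.09],
    [0.14,0.04,-0.09],
    [0.18,0.043,-0.09],
    [0.21,0.043,-0.09],
    [0.21,0.043,-0.09],
    [0.21,0.043,-0.09],
    [0.21,0.043,-0.09],
  ],
  rot=[
    [0,0,0],
    [0,0,0],
    [0,0,0],
    [0,0,0],
    [0,0,0],
    [0,0,0],
    [0,0,0],
    [0,0,0],
    [0,0,0],
    [0,0,0],
    [0,0,0],
  ],
  fingers=[-1,-1,-1,-1,-0.34,-0.34,-0.34,-0.34,-0.34,-0.34,-0.34],
)

```text
t: 5.87
tool_pos: [0.5439, 0.1252, 0.2829]
tcp_rot: [2.216, 2.227, -0.002]
contact_force: [-0.3, -0.2, 0.1]
opening: 0.332
finger_force: 0.0
```

```bash
python3 - <<'E'
from w import *; wr('w2.png')
from m import measure; measure(('scene',))
E
```

```text
tcp [0.5439 0.1252 0.2829] F [-0.33 -0.24  0.15] t 5.8667 0.3317861305360814 0.0
[[-0.005, 1.0, -0.001], [1.0, 0.005, -0.001], [-0.001, -0.001, -1.0]]
orange 1289 [0.5384 0.08   0.1606] [0.5487 0.1768 0.1965]
  top 631 [0.5438 0.1275 0.1932]
red 1234 [0.4913 0.1195 0.1675] [0.5889 0.133  0.2058]
  top 287 [0.4986 0.1273 0.2019]
  bar deg -0.4 [0.5426046 0.1275545]
scene orange 557 lo [0.5379 0.0692 0.0972] med [0.5415 0.1184 0.1503] hi [0.5487 0.166  0.1959]
scene red 254 lo [0.4914 0.1149 0.1057] med [0.5181 0.1202 0.1746] hi [0.774  0.2432 0.2056]
   post 59 [0.4761 0.0753 0.2444] [ 0.1853 -0.5342  0.191 ] [0.5035 0.1284 0.849 ]
   bar deg 1.7 0.533599 0.120570585 153
scene blue 378 lo [ 0.4917 -0.1029  0.1685] med [ 0.5271 -0.0986  0.1745] hi [ 0.5907 -0.0902  0.2052]
   post 76 [ 0.4843 -0.1155  0.226 ] [ 0.1853 -0.5342  0.1903] [ 0.5043 -0.0897  0.849 ]
   bar deg -0.5 0.5173917 -0.09802809 268
scene board top 1254 [ 0.6207711  -0.00326972  0.18080254] ((586.90966796875, 12.462799072265625), (94.65986633300781, 319.23406982421875), 0.3442637026309967)
```

View pics/w2.png

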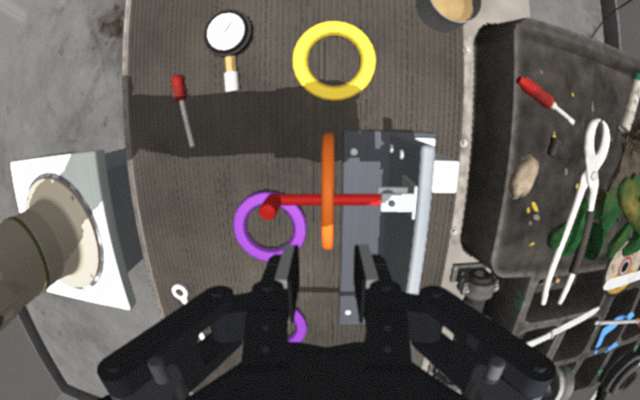

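The ring (328,190) is centred between the fingers (290 and 365) in x, and its y is within 2 mm of the tool. Descending and gripping.

>>> step_arm(
  translation=[
    [0.001,0,0.03],
    [0.001,0,0.06],
    [0.001,0,0.085],
    [0.001,0,0.095],
    [0.001,0,0.101],
    [0.001,0,0.101],
    [0.001,0,0.101],
    [0.001,0,0.101],
    [0.001,0,0.101],
    [0.001,0,0.101],
    [0.001,0,0.101],
    [0.001,0,0.101],
    [0.001,0,0.101],
  ],
  rot=[
    [0,0,0],
    [0,0,0],
    [0,0,0],
    [0,0,0],
    [0,0,0],
    [0,0,0],
    [0,0,0],
    [0,0,0],
    [0,0,0],
    [0,0,0],
    [0,0,0],
    [0,0,0],
    [0,0,0],
  ],
  fingers=[-0.34,-0.34,-0.34,-0.34,-0.34,-0.34,-0.34,-0.34,-1,-1,-1,-1,-1],
)

```text
t: 7.05
tool_pos: [0.545, 0.1269, 0.1831]
tcp_rot: [2.216, 2.226, 0.003]
contact_force: [-0.3, 0.3, 6.8]
opening: 0.082
finger_force: 57.1
```

>>> step_arm(
  translation=[
    [0,0,-0.008],
    [0,0,-0.018],
    [0,0,-0.03],
    [0,0,-0.04],
    [0,0,-0.043],
    [0,0,-0.043],
    [0,0,-0.043],
    [0,0,-0.043],
  ],
  rot=[
    [0,0,0],
    [0,0,0],
    [0,0,0],
    [0,0,0],
    [0,0,0],
    [0,0,0],
    [0,0,0],
    [0,0,0],
  ],
  fingers=[-1,-1,-1,-1,-1,-1,-1,-1],
)

```text
t: 7.72
tool_pos: [0.5439, 0.1268, 0.2249]
tcp_rot: [-2.216, -2.226, 0.001]
contact_force: [0.4, 0.1, -1.0]
opening: 0.089
finger_force: 55.9
```

```bash
python3 - <<'E'
from w import *; wr('w3.png')
from m import measure; measure(('scene',),crop='s3.png')
E
```

```text
tcp [0.5439 0.1268 0.2249] F [ 0.43  0.13 -1.01] t 7.7167 0.08891662541802012 55.8695783209987
[[-0.005, 1.0, -0.001], [1.0, 0.005, -0.0], [-0.0, -0.001, -1.0]]
orange 3197 [0.536  0.0844 0.1602] [0.5523 0.1807 0.2479]
  top 3109 [0.5436 0.1446 0.2261]
red 2054 [0.4915 0.1192 0.1689] [0.5893 0.133  0.2058]
  top 521 [0.4988 0.1277 0.2012]
  bar deg -0.2 [0.53885067 0.12765534]
scene orange 499 lo [0.5183 0.069  0.1396] med [0.5443 0.1065 0.1809] hi [0.5519 0.1666 0.2348]
scene red 250 lo [0.4922 0.1155 0.1057] med [0.5186 0.1202 0.1746] hi [0.7765 0.2458 0.2054]
   post 59 [0.4926 0.1081 0.2109] [ 0.1853 -0.5342  0.1902] [0.541  0.1281 0.849 ]
   bar deg 1.0 0.5405923 0.12070385 152
scene blue 376 lo [ 0.4919 -0.1026  0.1687] med [ 0.5266 -0.0984  0.1746] hi [ 0.5906 -0.0904  0.2052]
   post 76 [ 0.4924 -0.1042  0.2088] [ 0.1853 -0.5342  0.1901] [ 0.5033 -0.0899  0.849 ]
   bar deg 0.3 0.5484901 -0.09790712 268
scene board top 1248 [ 0.6210705  -0.00444629  0.18076768] ((611.3258666992188, 13.3094482421875), (46.1286735534668, 320.2886962890625), 0.31021952629089355)
```

View pics/s3.png

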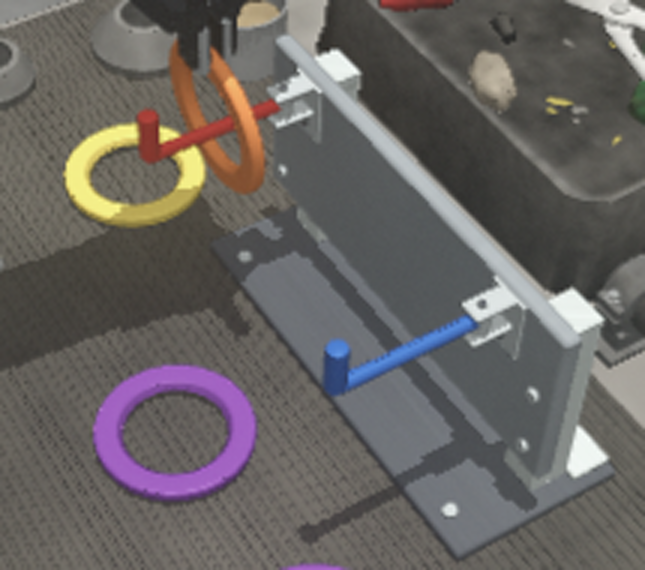

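The crop shows the ring lifted clear by about 42 mm, with the bar through the hole. The blue hook is square out. Carrying the ring over the post now.

>>> step_arm(
  translation=[
    [0,-0.01,0],
    [0,-0.025,0],
    [0,-0.04,0],
    [0,-0.055,0],
    [0,-0.07,0],
    [0,-0.085,0],
    [0,-0.087,0],
    [0,-0.087,0],
    [-0.02,-0.087,0],
    [-0.05,-0.087,0],
    [-0.08,-0.087,0],
    [-0.11,-0.087,0],
    [-0.14,-0.087,0],
    [-0.17,-0.087,0],
    [-0.2,-0.087,0],
    [-0.215,-0.087,0],
    [-0.22,-0.087,0],
    [-0.22,-0.087,0],
    [-0.22,-0.087,0],
    [-0.22,-0.087,0],
  ],
  rot=[
    [0,0,0],
    [0,0,0],
    [0,0,0],
    [0,0,0],
    [0,0,0],
    [0,0,0],
    [0,0,0],
    [0,0,0],
    [0,0,0],
    [0,0,0],
    [0,0,0],
    [0,0,0],
    [0,0,0],
    [0,0,0],
    [0,0,0],
    [0,0,0],
    [0,0,0],
    [0,0,0],
    [0,0,0],
    [0,0,0],
  ],
  fingers=[-1,-1,-1,-1,-1,-1,-1,-1,-1,-1,-1,-1,-1,-1,-1,-1,-1,-1,-1,-1],
)

```text
t: 9.48
tool_pos: [0.4585, -0.0926, 0.2251]
tcp_rot: [-2.214, -2.228, -0.0]
contact_force: [-0.1, 0.1, -0.4]
opening: 0.084
finger_force: 56.9
```

```bash
python3 - <<'E'
from w import *; wr('w4.png')
from m import measure; measure(('scene',),crop='s4.png')
E
```

```text
tcp [ 0.4585 -0.0926  0.2251] F [-0.1   0.13 -0.39] t 9.4833 0.08360511443465765 56.855531483888626
[[-0.006, 1.0, -0.0], [1.0, 0.006, 0.0], [0.0, -0.0, -1.0]]
orange 3164 [ 0.4525 -0.1351  0.1603] [ 0.4668 -0.0387  0.248 ]
  top 3087 [ 0.4582 -0.0748  0.2264]
blue 2152 [ 0.4902 -0.0999  0.1676] [ 0.5918 -0.0862  0.2058]
  top 519 [ 0.4962 -0.0914  0.2013]
  bar deg -0.5 [ 0.5427525  -0.09204745]
scene orange 564 lo [ 0.4541 -0.1496  0.1424] med [ 0.4599 -0.1079  0.1773] hi [ 0.4682 -0.0495  0.2369]
scene red 172 lo [ 0.4222 -0.0827  0.104 ] med [0.5    0.1198 0.1813] hi [0.7834 0.2472 0.385 ]
   post 66 [0.4787 0.0778 0.2399] [ 0.1853 -0.5342  0.1901] [0.5043 0.1288 0.849 ]
   bar deg 8.2 0.51157546 0.12026166 61
scene blue 368 lo [ 0.4917 -0.1027  0.1695] med [ 0.5275 -0.0986  0.1745] hi [ 0.5894 -0.0919  0.2057]
   post 77 [ 0.4843 -0.1157  0.2255] [ 0.1853 -0.5342  0.1901] [ 0.5025 -0.0896  0.849 ]
   bar deg 0.3 0.5463531 -0.097924955 261
scene board top 893 [ 0.6219623  -0.05273554  0.18078677] ((612.9153442382812, -31.504714965820312), (229.048095703125, 45.112850189208984), 88.63825988769531)
```

View pics/w4.png

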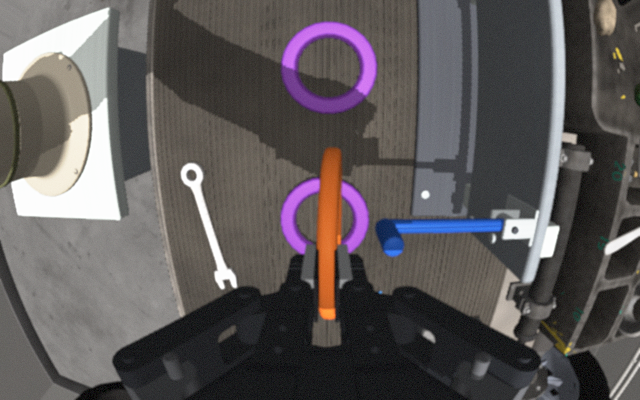

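View pics/s4.png

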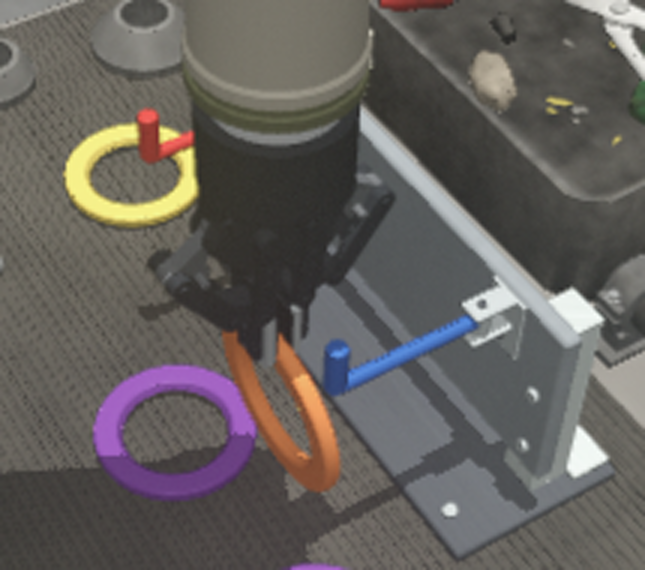

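The ring is held square and its centre lines up with the blue bar; the wrist view puts the post at (392,240). Threading it on and lowering.

>>> step_arm(
  translation=[
    [0,0.01,0],
    [0,0.025,0],
    [0,0.04,0],
    [0,0.055,0],
    [0,0.07,0],
    [0,0.083,0],
    [0,0.087,0],
    [0,0.087,0],
    [0,0.087,0.01],
    [0,0.087,0.02],
    [0,0.087,0.03],
    [0,0.087,0.037],
    [0,0.087,0.041],
    [0,0.087,0.041],
    [0,0.087,0.041],
    [0,0.087,0.041],
  ],
  rot=[
    [0,0,0],
    [0,0,0],
    [0,0,0],
    [0,0,0],
    [0,0,0],
    [0,0,0],
    [0,0,0],
    [0,0,0],
    [0,0,0],
    [0,0,0],
    [0,0,0],
    [0,0,0],
    [0,0,0],
    [0,0,0],
    [0,0,0],
    [0,0,0],
  ],
  fingers=[-1,-1,-1,-1,-1,-1,-1,-1,-1,-1,-1,-1,-1,-1,-1,-1],
)

```text
t: 10.92
tool_pos: [0.5452, -0.0934, 0.1842]
tcp_rot: [2.217, 2.226, 0.0]
contact_force: [0.3, -0.2, -1.2]
opening: 0.085
finger_force: 57.0
```

>>> step_arm(
  translation=[
    [0,0,0.0015],
    [0,0,0.0015],
    [0,0,0.0015],
    [0,0,0.0015],
    [0,0,0.0015],
    [0,0,0.0015],
    [0,0,0.0015],
    [0,0,-0.01],
    [0,0,-0.03],
    [0,0,-0.06],
    [0,0,-0.1],
    [0,0,-0.1],
    [0,0,-0.1],
  ],
  rot=[
    [0,0,0],
    [0,0,0],
    [0,0,0],
    [0,0,0],
    [0,0,0],
    [0,0,0],
    [0,0,0],
    [0,0,0],
    [0,0,0],
    [0,0,0],
    [0,0,0],
    [0,0,0],
    [0,0,0],
  ],
  fingers=[-1,-1,-0.4,-0.34,-0.34,-0.34,-0.34,-0.34,-0.34,-0.34,-0.34,-0.34,-0.34],
)

```text
t: 12.0
tool_pos: [0.5463, -0.0935, 0.2863]
tcp_rot: [2.214, 2.224, 0.005]
contact_force: [-0.3, 0.8, -0.4]
opening: 0.332
finger_force: 0.0
```

```bash
python3 - <<'E'
from w import *; wr()
from m import measure; measure(('scene',),crop='s5.png')
E
```

```text
tcp [ 0.5463 -0.0935  0.2863] F [-0.32  0.77 -0.37] t 12.0 0.33209626886481824 0.0
[[-0.005, 1.0, 0.004], [1.0, 0.005, 0.0], [0.0, 0.004, -1.0]]
orange 1270 [ 0.5404 -0.1416  0.16  ] [ 0.5507 -0.0429  0.1967]
  top 606 [ 0.5452 -0.0923  0.1932]
blue 1246 [ 0.4908 -0.0996  0.1678] [ 0.5884 -0.086   0.2056]
  top 297 [ 0.4985 -0.0917  0.2018]
  bar deg -0.9 [ 0.52991647 -0.09210973]
scene orange 582 lo [ 0.5403 -0.1499  0.0996] med [ 0.5436 -0.0904  0.1542] hi [ 0.5507 -0.0489  0.1963]
scene red 266 lo [0.4923 0.1157 0.1693] med [0.5227 0.1203 0.1744] hi [0.5884 0.1261 0.2057]
   post 58 [0.4864 0.0969 0.2229] [ 0.1853 -0.5342  0.1914] [0.5033 0.1263 0.849 ]
   bar deg 1.8 0.5389278 0.12067027 183
scene blue 304 lo [ 0.4915 -0.103   0.1696] med [ 0.515  -0.0985  0.175 ] hi [ 0.5897 -0.0925  0.206 ]
   post 75 [ 0.4882 -0.1102  0.2176] [ 0.1853 -0.5342  0.1901] [ 0.5035 -0.0902  0.849 ]
   bar deg 0.9 0.5228347 -0.09830247 201
scene board top 949 [ 0.61947494 -0.02312755  0.18078275] ((563.24072265625, 12.632247924804688), (142.56295776367188, 320.4366149902344), 0.745642364025116)
```

View pics/s5.png

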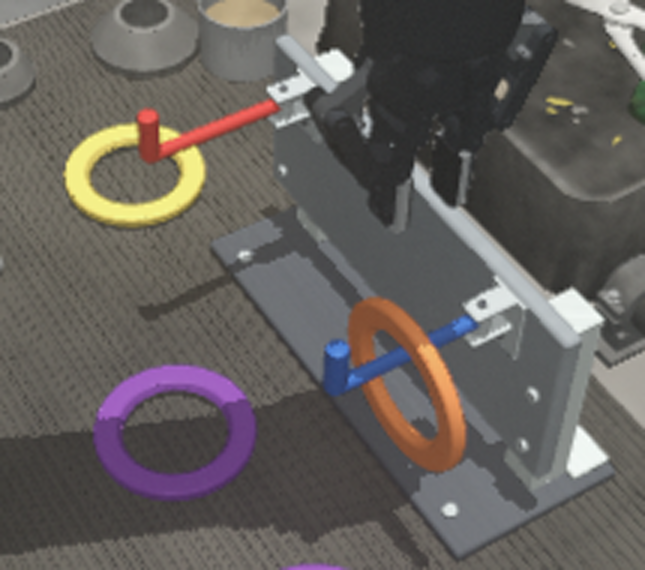

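The crop shows the ring hanging freely on the blue bar between post and board, and nothing is touching it. Next is folding the red hook.

>>> step_arm(
  translation=[
    [0.03,-0.005,0],
    [0.07,-0.015,0],
    [0.11,-0.025,0],
    [0.15,-0.035,0],
    [0.19,-0.045,0],
    [0.23,-0.048,0],
    [0.26,-0.048,0],
    [0.262,-0.048,0],
    [0.262,-0.048,0],
    [0.262,-0.048,0.03],
    [0.262,-0.048,0.06],
    [0.262,-0.048,0.085],
    [0.262,-0.048,0.095],
    [0.262,-0.048,0.095],
    [0.262,-0.048,0.095],
  ],
  rot=[
    [0,0,0],
    [0,0,0],
    [0,0,0],
    [0,0,0],
    [0,0,0],
    [0,0,0],
    [0,0,0],
    [0,0,0],
    [0,0,0],
    [0,0,0],
    [0,0,0],
    [0,0,0],
    [0,0,0],
    [0,0,0],
    [0,0,0],
  ],
  fingers=[-1,-1,-1,-1,-1,-1,-1,-1,-1,-1,-1,-1,-1,-1,-1],
)

```text
t: 13.35
tool_pos: [0.4963, 0.1672, 0.1893]
tcp_rot: [2.218, 2.224, -0.002]
contact_force: [-0.6, -0.4, 0.2]
opening: -0.001
finger_force: 0.0
```

>>> step_arm(
  translation=[
    [-0.012,0.003,-0.002],
    [-0.023,0.003,-0.002],
    [-0.038,0.002,-0.002],
    [-0.054,0.002,-0.002],
    [-0.07,0.005,-0.002],
    [-0.086,0.011,-0.002],
    [-0.101,0.02,-0.002],
    [-0.108,0.026,-0.002],
    [-0.115,0.032,-0.002],
    [-0.126,0.047,-0.002],
    [-0.131,0.055,-0.002],
    [-0.135,0.063,-0.002],
    [-0.138,0.072,-0.002],
    [-0.14,0.077,-0.002],
    [-0.14,0.08,-0.002],
    [-0.14,0.082,-0.002],
    [-0.14,0.084,-0.002],
    [-0.14,0.084,-0.002],
  ],
  rot=[
    [0,0,0],
    [0,0,0],
    [0,0,0],
    [0,0,0],
    [0,0,0],
    [0,0,0],
    [0,0,0],
    [0,0,0],
    [0,0,0],
    [0,0,0],
    [0,0,0],
    [0,0,0],
    [0,0,0],
    [0,0,0],
    [0,0,0],
    [0,0,0],
    [0,0,0],
    [0,0,0],
  ],
  fingers=[-1,-1,-1,-1,-1,-1,-1,-1,-1,-1,-1,-1,-1,-1,-1,-1,-1,-1],
)

```text
t: 14.85
tool_pos: [0.5785, 0.0288, 0.1908]
tcp_rot: [-2.214, -2.224, 0.005]
contact_force: [-5.7, -1.8, 4.5]
opening: 0.002
finger_force: 3.3
```

>>> step_arm(
  translation=[
    [0,0.002,0],
    [0,0.004,0],
    [0,0.005,0],
    [0,0.005,0],
    [0,0.005,0],
  ],
  rot=[
    [0,0,0],
    [0,0,0],
    [0,0,0],
    [0,0,0],
    [0,0,0],
  ],
  fingers=[-1,-1,-1,-1,-1],
)

```text
t: 15.27
tool_pos: [0.5794, 0.0288, 0.1905]
tcp_rot: [-2.21, -2.22, 0.013]
contact_force: [-20.0, -1.2, 11.7]
opening: -0.001
finger_force: 9.8
```

Contact at 20 N means the red hook is at its stop. Backing away.

>>> step_arm(
  translation=[
    [0,-0.015,0],
    [0,-0.035,0],
    [0,-0.055,0],
    [0,-0.06,-0.03],
    [0,-0.06,-0.07],
    [0,-0.06,-0.11],
    [0.03,-0.06,-0.15],
    [0.07,-0.06,-0.17],
    [0.11,-0.06,-0.17],
    [0.15,-0.06,-0.17],
    [0.19,-0.06,-0.17],
    [0.23,-0.06,-0.17],
    [0.27,-0.06,-0.17],
    [0.27,-0.06,-0.17],
    [0.27,-0.06,-0.17],
  ],
  rot=[
    [0,0,0],
    [0,0,0],
    [0,0,0],
    [0,0,0],
    [0,0,0],
    [0,0,0],
    [0,0,0],
    [0,0,0],
    [0,0,0],
    [0,0,0],
    [0,0,0],
    [0,0,0],
    [0,0,0],
    [0,0,0],
    [0,0,0],
  ],
  fingers=[-1,-1,-1,-1,-1,-1,-1,-1,-1,-1,-1,-1,-1,-1,-1],
)

```text
t: 16.52
tool_pos: [0.5232, 0.3021, 0.3605]
tcp_rot: [-2.21, -2.232, 0.001]
contact_force: [0.6, -0.6, -0.4]
opening: 0.004
finger_force: 0.0
```

```bash
python3 - <<'E'
from w import *; wr()
from m import measure; measure(crop='s6.png')
E
```

```text
tcp [0.5232 0.3021 0.3605] F [ 0.63 -0.57 -0.39] t 16.5167 0.004044598640451623 0.0
[[-0.01, 1.0, -0.001], [1.0, 0.01, -0.0], [-0.0, -0.001, -1.0]]
scene orange 410 lo [ 0.5406 -0.1505  0.101 ] med [ 0.5444 -0.0923  0.1463] hi [ 0.5509 -0.0515  0.1934]
scene red 260 lo [0.5914 0.017  0.1059] med [0.5963 0.0508 0.1751] hi [0.7783 0.2436 0.2049]
   post 57 [0.5965 0.0213 0.1998] [0.5914 0.016  0.1907] [0.6022 0.0292 0.2061]
   bar deg 89.0 0.5959878 0.07743621 152
scene blue 305 lo [ 0.4918 -0.1031  0.1697] med [ 0.517  -0.0986  0.1749] hi [ 0.5902 -0.0903  0.2055]
   post 73 [ 0.4924 -0.1045  0.2097] [ 0.1853 -0.5342  0.1905] [ 0.5038 -0.0901  0.849 ]
   bar deg 0.4 0.53710055 -0.09825352 199
scene board top 1236 [ 0.62083491 -0.00401299  0.18083998] ((578.5110473632812, 12.610000610351562), (317.8426513671875, 110.94781494140625), 89.77367401123047)
top orange 268 lo [ 0.5425 -0.1759 -0.0019] med [ 0.5473 -0.0805  0.1832] hi [ 0.5583 -0.0416  0.1954]
top red 265 lo [0.5939 0.0203 0.17  ] med [0.599  0.0648 0.1746] hi [0.6047 0.1133 0.2063]
   post 47 [0.5971 0.027  0.2207] [0.5299 0.0202 0.1903] [0.6052 0.071  1.0124]
   bar deg 89.2 0.59908384 0.07408033 214
top blue 254 lo [ 4.934e-01 -1.348e-01  2.000e-04] med [ 0.5306 -0.0935  0.1745] hi [ 0.5868 -0.0882  0.2062]
   post 51 [ 0.5002 -0.0897  0.2187] [ 0.4932 -0.0992  0.192 ] [0.5299 0.071  1.0124]
   bar deg 0.0 0.54659194 -0.093702614 187
top board top 1479 [0.62391584 0.01680609 0.18122632] ((590.6804809570312, 16.71728515625), (316.6475830078125, 92.85115814208984), 88.92554473876953)
```

View pics/s6.png

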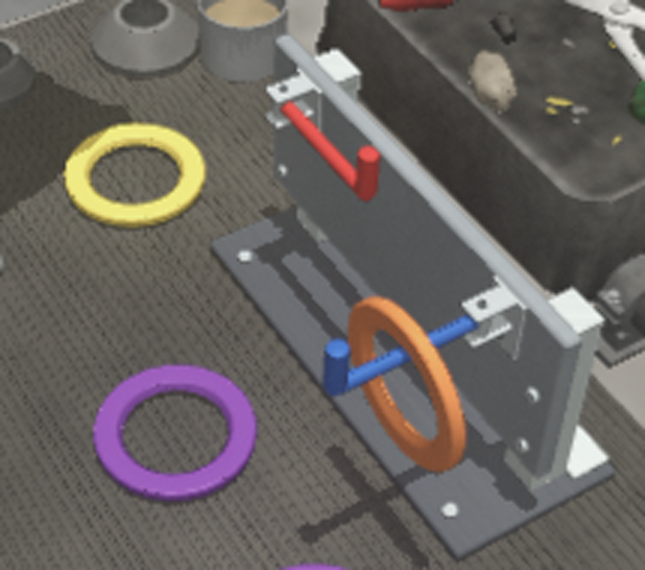

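The crop shows the red hook flat along the board, its bar within about 1° of parallel. The blue hook is square out, and the orange ring hangs freely on it.

```bash
python3 -c "
from cell import ctrl; print(ctrl.finish_job())"
```

```text
the job is handed in; nothing more can be done
None
```

The orange ring now hangs freely on the fully opened blue hook, the red hook is folded flat against the board, and the job was handed in at about 17 s.

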